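# Knock a stuck kiln prop out of its plaster mould

## Task

A cast kiln prop is stuck in the plaster block mould that lies on its side on the table. Turn the mould mouth-down over the wooden tray and rap its rim on the two raised knocking bars, harder if need be, until the prop drops out into the tray; do not touch the prop with the fingers. Then set the empty mould down gently on the table beside the tray, leaving the prop in the tray and the other pots undisturbed.

Things in the scene. Friction and masses are not known exactly. Their poses are not given: they have to be found in the camera images.
- mould: White plaster block mould, 80 mm long (x), 66 mm wide (y, flat sides, the ones to grip), 84 mm high (z) as it lies on its side; about 0.45 kg. Origin: centre of its underside as it lies. x axis: horizontal as it lies, out of its mouth, which faces away from the robot; z axis: up as it lies.
- mould_mid (a point): Centre of the mould block, 42 mm above its origin as it lies. Turned mouth-down, the prop does not fall by its own weight: two dark sprung rollers in the mouth hold it. A rap that stops the mould dead from about 0.15 to 0.35 m/s shakes it free; how hard varies, and one rap may not do. Raps make the block creep some mm in the fingers.
- mould_mouth (a point): Centre of the mouth, in the plane of the rim, 40 mm along the mould's x from mould_mid. The hole is square, 54 x 54 mm, 64 mm deep. The walls round it are 15 mm thick on the +z and -z sides (5 mm inside the rim the sprung rollers stand 2.5 mm out of these) and 6 mm on the +y and -y sides.
- prop: Square terracotta-coloured kiln prop block, waxed smooth, 52 x 52 x 48 mm (48 along its x), about 0.25 kg, stuck inside the mould with 1 mm clearance at each side, its visible end 16 mm inside the mouth. Origin: centre of its underside as it starts; axes parallel to the mould's at the start.
- prop_mid (a point): Centre of the prop. In the mould it lies within about 10 mm of mould_mid.
- tray: Wooden tray fixed to the table, 216 mm (its x) by 240 mm (its y), two dark knocking bars raised across it along its y. Origin: centre of its underside, on the table. Cork-lined floor 8 mm above the table, low walls 36 mm high and 10 mm thick all round. x points away from the robot, turned somewhat to the left.
- tray_bars (a point): Midway between the two knocking bars, level with their flat tops, 80 mm above the table and straight above the tray's origin. Each bar is 20 mm thick and 20 mm deep, 240 mm long along the tray's y, rigid, on posts at its ends; the gap between them is 64 mm (bars at tray x from 32 to 52 mm and -52 to -32 mm), so the mould's two thick rims land on the bars and the prop falls between.
- small_bowl: Bystander: small dark bowl, 68 mm across, 36 mm high; origin under its centre.
- tin: Bystander: closed tin with a blue lid, 64 mm across, 72 mm high; origin under its centre.
- knob_lid: Bystander: pale pot lid with a knob, 81 mm across, 34 mm high; origin under its centre.

How it is judged (in metres and radians):
On the way, in this order (a step that is already met when the one before it is completed fails the run):
1. the mould is held mouth-down over the tray (within about 35 degrees) with the prop still in it (angle between mould's own x axis and vertical above 2.5 rad and x of prop_mid in the frame of mould below 0.012 m and height (world z) of mould_mid above 0.09 m and x of mould_mid in the frame of tray between -0.1 and 0.1 m and y of mould_mid in the frame of tray between -0.11 and 0.11 m), for 0.1 s.
2. the mould, mouth-down, is rapped on the tray's bars (over 3 N) (angle between mould's own x axis and vertical above 2.5 rad and contact force between mould and tray above 3 N).
3. the prop has dropped into the tray (x of prop_mid in the frame of tray between -0.098 and 0.098 m and y of prop_mid in the frame of tray between -0.11 and 0.11 m and height (world z) of prop_mid below 0.06 m and linear speed of prop below 0.03 m/s), for 0.2 s.
4. the mould, still held by the fingers, is set down on the table off the tray (height (world z) of mould_mid below 0.055 m and (x of mould_mid in the frame of tray above 0.145 m or x of mould_mid in the frame of tray below -0.145 m or y of mould_mid in the frame of tray above 0.145 m or y of mould_mid in the frame of tray below -0.145 m) and contact force between mould and the fingers above 1 N and linear speed of mould below 0.1 m/s).
At the end, for the whole second after the job is handed in: The prop lies at rest inside the tray (its centre within the walls, under 60 mm high); the mould rests on the table on any face, off the tray (its centre at least 145 mm from the tray's centre along the tray's x or y) and under 55 mm high; everything released (all of step 3 and height (world z) of mould_mid below 0.055 m and (x of mould_mid in the frame of tray above 0.145 m or x of mould_mid in the frame of tray below -0.145 m or y of mould_mid in the frame of tray above 0.145 m or y of mould_mid in the frame of tray below -0.145 m) and linear speed of mould below 0.03 m/s); the robot touches nothing.
It fails at once if the fingers touch the prop (contact force between prop and the fingers above 0.5 N).
It fails at once if a bystander is moved by more than 30 mm (distance of any of small_bowl, tin, knob_lid from where it was at the start of the episode above 0.03 m).
It also fails if it takes over 54 s, if anything falls off the work surface, if the arm or the gripper's body presses on something with over 40 N, if the wrist force passes 120 N, or if a joint passes its speed limit or range.

## Robot

A 6-joint arm with a two-finger parallel gripper is mounted at the origin on the work surface; the furniture and walls round the work are solid. World frame = base frame: x ahead of the robot, y to its left, z up, the work surface at z = 0. Lengths are in mm, angles in rad, forces in N, time in s.
With the tool pointing down it reaches from about 350 to 975 mm from the base axis. Payload 7.1 kg.
Tool frame: the origin (TCP) lies midway between the tips of the shut fingers; the grasp point (between the pads) lies 19 mm behind it (ctrl.grip_point_offset is the distance from the TCP to the grasp point, in mm); z points along the fingers, y is the line along which they close (so a half turn about z gives the same grasp; the last joint's range is limited). The gripper opens to 88 mm and grips with 3 to 60 N. Pads are 20 mm wide; open, the fingers measure 115 mm over their backs; the gripper's body (75 mm by 178 mm) begins 61 mm behind the grasp point.
Start: joints at [1.254, 0.423, 1.63, -0, 1.089, -0.019], TCP at [183.354, 597.483, 222.675] pointing down, gripper open.
Joint ranges: [-3, 3], [-0.9, 2.11], [0.09, 2.58], [-1.31, 4.45], [0.11, 2.69], [-2.54, 2.54]. Speed limits (rad/s): [2.39, 2.39, 3.01, 3.14, 3.14, 3.14].

## Interface

Orientations are given as a rotation vector (axis times angle).
In Python, from workcell import get_obs, optics, close_job, spotter, ctrl gives the robot as it stands. The module is installed in compiled form; this text tells all that it offers.
- The arm moves only by the tool move_arm, never from a script. Its argument "rows" is a list of rows, each a list of 5 numbers: the shift along the tool's x, y, z in cm, then the turn about the tool's z in degrees, then the opening in per cent of the stroke, from 0 (shut) to 100 (fully open). A call has 1 to 10 rows; each row shifts and turns the commanded pose from where the row before left it, along the tool's axes as they then stand; what a row does not reach is not made up. A row lasts 1/8 s, in which the tool goes at most 62.5 mm and 10.7 degrees, less where a joint would pass 70% of its speed; a pose out of reach is approached as far as the arm can. A call with a gripper value outside its range is refused whole. The fingers move at their own pace and stop on an object; the grip force is fixed at half the most. Time passes only in rows, so rows that do not move let the fingers close. It gives the time, the measured TCP pose, the force, the opening and the grip force at its end, in the units of the state.
- get_obs(): the state, without advancing time (a new reading comes with each control period).
- optics.get_image(name): name is "side" or "top" or "wrist"; returns the picture (384x512x3 uint8, blue, green, red); there is no depth.
- optics.calibration(name): a dict with "camera_matrix" (3x3 intrinsics, pixels), "xyz" and "orientation" of the camera in the world. Camera axes: x right, y down, z forward; pixel columns grow to the right and rows downward; lengths in mm; the calibration is good to about 2 mm. A picture is of the moment at which its call begins: read the wrist's pose just before it. calibration takes no time and is no camera call; for the wrist camera it gives the pose at the moment of the call.
- close_job(): hands the job in; it is judged then, once.
Trained networks look in the newest picture that a camera, given by its name, has taken for a name from the list of things; names that differ only in an ending like _2 or _b are one class to them, and where a whole thing is asked for, a point or a joint stands for the part that bears it (a point fixed in the world has none). Each returns a list of dicts, best first, with "conf" (0 to 1); they miss things now and then, are a little off and sometimes report something else, mostly with a low value. They report only what shows in the picture. A call takes as long as a camera call.
- spotter.find_in(camera, label): "point" ([column, row] in pixels, amid what is visible of it).
- spotter.regions_of(camera, label): "region" (384x512 bool, what is visible of it) and "point" ([column, row] in pixels, amid what is visible of it).
The state is a dict: "t": time; "qpos": joint angles; "qvel": joint speeds; "joint_torque": joint torques, N m; "ee_pos": TCP position; "orientation": TCP orientation; "ft_force": force on the tool from outside, world axes, zero at the start; "moment": the same for the moment, N m; "width": finger opening in mm; "grasp_force": force on a finger pad.
Only numpy, scipy, OpenCV 4.12 (cv2) and the standard library are available. Lean on these libraries where they do the work, as an engineer would, in place of code of your own. Each camera call takes 0.05 s, during which the arm holds its last target. There are 200 camera calls.

## Working session

There is one attempt and no reset: what is moved stays moved. The work goes in short steps, Python scripts to look and compute and a tool call to move; the robot and the scene stay as the last step left them, time stands still between calls to the robot, and variables do not carry over. Pictures are saved under pics/ and viewed, at most 10 in all, crops included, and the job is handed in when it is done.

Besides the shell and the picture viewer there is one more tool, called after ">>>" as name(argument=value, ...) on one line, values as JSON. move_arm: Moves the arm, as the interface text tells. Its arguments: {"type":"object","properties":{"rows":{"type":"array","items":{"type":"array","items":{"type":"number"}}}},"required":["rows"]}

```bash
mkdir -p pics
cat > h.py <<'E'
import numpy as np, cv2
from workcell import get_obs, optics, close_job, spotter, ctrl
from scipy.spatial.transform import Rotation as R
def cam(n):
    c=optics.calibration(n); o=np.array(c["orientation"],float)
    Rm=o if o.shape==(3,3) else (R.from_rotvec(o) if o.size==3 else R.from_quat(o)).as_matrix()
    return np.array(c["camera_matrix"]),np.array(c["xyz"],float),Rm
def topl(n,px,z):
    K,p,Rm=cam(n); d=Rm@np.linalg.solve(K,[px[0],px[1],1.]); return p+d*(z-p[2])/d[2]
def proj(n,P):
    K,p,Rm=cam(n); q=K@(Rm.T@(np.asarray(P,float)-p)); return q[:2]/q[2]
E
python3 - <<'E'
from h import *
o=get_obs(); print({k:np.round(v,3) for k,v in o.items()}, ctrl.grip_point_offset)
print(optics.calibration("top"))
for n in("top","side"):
    im=optics.get_image(n); cv2.imwrite(f"pics/{n}0.png",im)
    for l in("mould","mould_mouth","tray","tray_bars","small_bowl","tin","knob_lid"):
        r=spotter.find_in(n,l); print(n,l,[(np.round(x["point"]),round(x["conf"],2),np.round(topl(n,x["point"],40)[:2])) for x in r[:2]])
E
```

```text
{'t': np.float64(0.0), 'qpos': array([ 1.254,  0.424,  1.631, -0.   ,  1.089, -0.019]), 'qvel': array([-0.001,  0.002,  0.003, -0.   , -0.001,  0.001]), 'joint_torque': array([ 0.0000e+00, -5.4462e+01, -2.7367e+01,  6.4000e-02,  2.3000e-02,
       -0.0000e+00]), 'ee_pos': array([183.197, 596.985, 221.918]), 'orientation': array([-4.660e-01, -3.107e+00,  2.000e-03]), 'ft_force': array([ 0.747,  0.462, -0.398]), 'moment': array([ 0.043,  0.023, -0.016]), 'grasp_force': np.float64(0.0), 'width': np.float64(87.988)} 18.700000000000003
{'camera_matrix': array([[469.24288047,   0.        , 252.96993094],
       [  0.        , 469.24288047, 191.63475257],
       [  0.        ,   0.        ,   1.        ]]), 'xyz': array([ 431.86987492, -146.97671487, 1200.12923795]), 'orientation': array([-2.15235203,  2.17316895, -0.12313573])}
top mould [(array([296., 205.]), 0.6, array([ 530., -254.]))]
top mould_mouth [(array([297., 203.]), 0.66, array([ 536., -257.]))]
top tray [(array([156., 191.]), 0.82, array([568.,  93.]))]
top tray_bars [(array([153., 189.]), 0.69, array([574., 101.]))]
top small_bowl [(array([259., 138.]), 0.9, array([ 701., -164.]))]
top tin [(array([365., 145.]), 0.79, array([ 681., -431.]))]
top knob_lid []
side mould [(array([272., 181.]), 0.69, array([ 533., -273.]))]
side mould_mouth [(array([273., 185.]), 0.75, array([ 526., -258.]))]
side tray []
side tray_bars [(array([227., 295.]), 0.92, array([561., 123.]))]
side small_bowl [(array([201., 203.]), 0.89, array([ 699., -148.]))]
side tin [(array([231., 149.]), 0.65, array([ 690., -446.]))]
side knob_lid [(array([331., 236.]), 0.6, array([368., -71.])), (array([230., 149.]), 0.53, array([ 695., -443.]))]
```

```bash
python3 -c "
import cv2,numpy as np
a=cv2.imread('pics/top0.png');b=cv2.imread('pics/side0.png')
cv2.imwrite('pics/both0.png',cv2.resize(np.vstack([a,b]),(400*1,600)))"
```

```text
(no output)
```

View pics/top0.png

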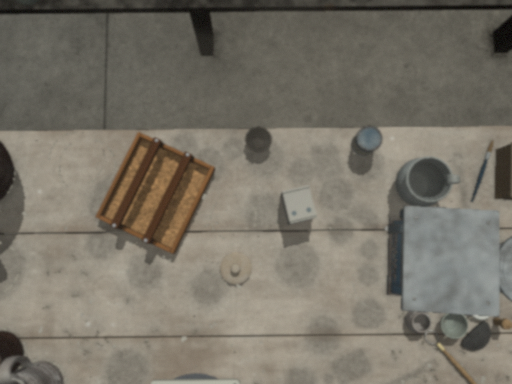

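View pics/side0.png

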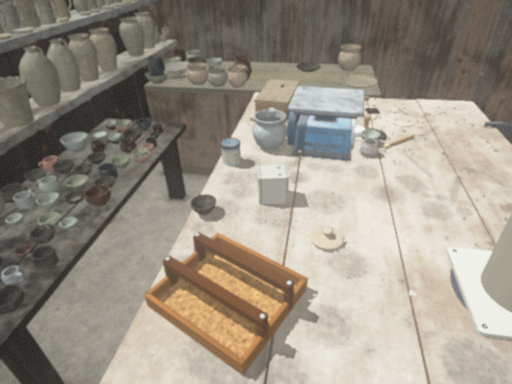

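```bash
cat >> h.py <<'E'
from scipy.optimize import minimize
def box(x0,x1,y0,y1,z0,z1): return np.array([[x,y,z] for x in(x0,x1) for y in(y0,y1) for z in(z0,z1)],float)
MB=[box(-40,40,-33,33,0,84)]
TB=[box(-108,108,-120,120,0,36),box(32,52,-120,120,60,80),box(-52,-32,-120,120,60,80)]
def fit(n,mask,boxes,p0):
    K,p,Rm=cam(n); m=mask.astype(np.uint8); S=4
    big=cv2.resize(m,None,fx=S,fy=S,interpolation=cv2.INTER_LINEAR)
    def ren(v):
        c,s=np.cos(v[2]),np.sin(v[2]); A=np.array([[c,-s,0],[s,c,0],[0,0,1]]); out=np.zeros_like(big)
        for b in boxes:
            q=(K@(Rm.T@((b@A.T+[v[0],v[1],0]-p).T))).T; q=((q[:,:2]/q[:,2:]+.5)*S)
            cv2.fillConvexPoly(out,cv2.convexHull(np.round(q).astype(np.int32)),1)
        return out
    def cost(v):
        r=ren([v[0]*100,v[1]*100,v[2]]); return 1-(r&big).sum()/max(1,(r|big).sum())
    x=np.array([p0[0]/100,p0[1]/100,p0[2]])
    for k in(.3,.1,.04):
        sim=np.vstack([x]+[x+k*np.eye(3)[i] for i in range(3)])
        x=minimize(cost,x,method="Nelder-Mead",options=dict(initial_simplex=sim,maxiter=150)).x
    return np.array([x[0]*100,x[1]*100,x[2]]),1-cost(x)
E
python3 - <<'E'
from h import *
for n in("top","side"):
    optics.get_image(n)
    for l,b,p0 in(("mould",MB,(530,-255,.23)),("tray",TB,(570,97,1.15))):
        r=spotter.regions_of(n,l)
        for x in r[:1]:
            v,i=fit(n,x["region"],b,p0); print(n,l,round(x["conf"],2),x["region"].sum(),np.round(v,3),round(np.degrees(v[2]),1),"IoU",round(i,3))
    for l,z in(("small_bowl",20),("tin",40),("knob_lid",15)):
        r=spotter.find_in(n,l); print(n,l,[np.round(topl(n,x["point"],z)[:2]) for x in r[:1]])
o=get_obs(); print(R.from_rotvec(o["orientation"]).as_matrix().round(3))
E
```

```text
top mould 0.81 1003 [ 5.30125e+02 -2.56009e+02  2.38000e-01] 13.6 IoU 0.948
top tray 0.59 8569 [568.542 100.007   1.128] 64.6 IoU 0.981
top small_bowl [array([ 704., -165.])]
top tin [array([ 693., -435.])]
top knob_lid [array([ 376., -104.])]
side mould 0.71 1202 [ 5.30058e+02 -2.59277e+02  2.29000e-01] 13.1 IoU 0.96
side tray 0.79 13175 [569.065  98.076   1.128] 64.6 IoU 0.983
side small_bowl [array([ 703., -168.])]
side tin []
side knob_lid [array([374., -96.])]
[[-0.956  0.293 -0.   ]
 [ 0.293  0.956 -0.   ]
 [ 0.    -0.    -1.   ]]
```

>>> move_arm(rows=[[-3.66,-4.46,0,0,100],[-3.66,-4.46,0,0,100],[-3.66,-4.46,0,0,100],[-3.66,-4.46,0,0,100],[-3.66,-4.46,0,0,100],[-3.66,-4.46,0,0,100],[-3.66,-4.46,0,0,100],[-3.66,-4.46,0,0,100],[-3.66,-4.46,0,0,100],[-3.66,-4.46,0,0,100]])

```text
t: 2.65
ee_pos: [403.1, 61.9, 223.1]
orientation: [0.466, 3.106, 0.001]
ft_force: [0.5, 1.1, -0.0]
width: 88.0
grasp_force: 0.0
```

>>> move_arm(rows=[[-3.66,-4.46,0,0,100],[-3.66,-4.46,0,0,100],[-3.66,-4.46,0,0,100],[-3.66,-4.46,0,0,100],[-3.66,-4.46,0,0,100],[-3.66,-4.46,0,0,100],[0,0,0.5,10,100],[0,0,0.5,10,100],[0,0,0.5,10,100],[0,0,0.5,10,100]])

```text
t: 3.9
ee_pos: [533.8, -256.6, 202.5]
orientation: [1.509, 2.756, 0.0]
ft_force: [0.6, -0.6, 0.6]
width: 88.0
grasp_force: 0.0
```

>>> move_arm(rows=[[0,0,0.5,10,100],[0,0,0.5,10,100],[0,0,0.5,10,100],[0,0,0.5,10,100],[0,0,0.5,10,100],[0,0,0.5,10,100],[0,0,0.5,10,100],[0,0,0.5,10,100],[0,0,0,10,100],[0,0,0,10,100]])

```text
t: 5.15
ee_pos: [533.8, -256.5, 162.6]
orientation: [-3.081, -0.616, 0.0]
ft_force: [-0.2, -0.1, -0.1]
width: 87.8
grasp_force: 0.0
```

>>> move_arm(rows=[[0,0,0,9.2,100]])

```text
t: 5.28
ee_pos: [533.9, -256.5, 162.7]
orientation: [3.12, 0.367, 0.0]
ft_force: [0.7, 0.2, 0.1]
width: 87.6
grasp_force: 0.0
```

Run:
```python
from h import *
o=get_obs(); print(o["ee_pos"].round(1),np.degrees(np.arctan2(*R.from_rotvec(o["orientation"]).as_matrix()[[1,0],[0,0]])).round(1))
im=optics.get_image("wrist"); cv2.imwrite("pics/w1.png",im)
r=spotter.regions_of("wrist","mould"); m=r[0]["region"]; print(r[0]["conf"],m.sum())
print(fit("wrist",m,MB,(530,-257,.234)))
c=im.copy(); 
for b in MB[0]+0: pass
```

```text
[ 533.9 -256.5  162.7] 13.4
0.7 8050
(array([ 5.31264755e+02, -2.56404968e+02,  2.22888328e-01]), np.float64(0.9854945325545783))
```

View pics/w1.png

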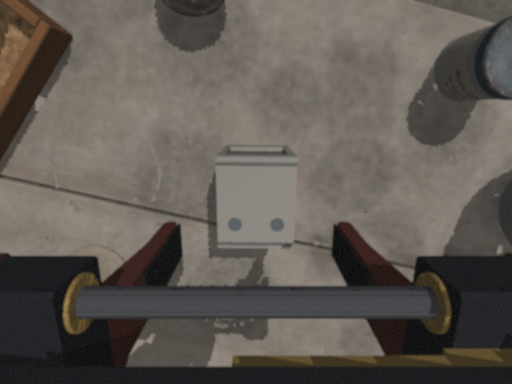

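>>> move_arm(rows=[[0.1,0,4,0,100],[0,0,4,0.5,100],[0,0,3,0,100],[0,0,1.4,0,100],[0,0,0,0,0],[0,0,0,0,0],[0,0,0,0,0],[0,0,0,0,0],[0,0,0,0,0]])

```text
t: 6.5
ee_pos: [535.5, -256.5, 39.9]
orientation: [3.12, 0.362, 0.002]
ft_force: [-0.7, 1.9, 6.8]
width: 66.0
grasp_force: 30.0
```

>>> move_arm(rows=[[0,0,-2.5,0,0],[0,0,-2.5,0,0],[0.3,-4.2,0,0,0],[0.3,-4.3,0,0,0],[0.3,-4.3,0,0,0],[0.2,-4.2,0,0,0],[0.2,-4.2,0,0,0],[0,0,0,-10.3,0],[0,0,0,-10.3,0],[0,0,0,-10.3,0]])

```text
t: 7.75
ee_pos: [498.3, -46.7, 88.4]
orientation: [-2.907, -1.19, 0.001]
ft_force: [-0.3, 0.3, -6.3]
width: 66.2
grasp_force: 30.0
```

>>> move_arm(rows=[[0,0,0,-10.3,0],[0,0,0,-10.3,0],[0,0,1.5,0,0],[0,0,1.7,0,0],[0,0,0,0,0]])

```text
t: 8.38
ee_pos: [497.1, -46.8, 54.6]
orientation: [-2.653, -1.678, 0.005]
ft_force: [-0.9, 0.1, -6.5]
width: 66.0
grasp_force: 30.0
```

```bash
cat >> h.py <<'E'
T0=np.array([568.8,98.8]); TY=1.128
def tc():
    o=get_obs(); c,s=np.cos(TY),np.sin(TY); d=o["ee_pos"][:2]-T0
    M=R.from_rotvec(o["orientation"]).as_matrix()
    print("t",round(o["t"],2),"tray xy",np.round([c*d[0]+s*d[1],-s*d[0]+c*d[1]],1),"TCPz",o["ee_pos"][2].round(1),"yaw err",np.degrees(np.arctan2(M[1,0],M[0,0])-TY).round(1),"F",o["ft_force"].round(1),"w",o["width"].round(1))
def look(*names):
    ims=[optics.get_image(n) for n in names]; return ims
E
python3 - <<'E'
from h import *
tc()
im=optics.get_image("side"); cv2.imwrite("pics/s1.png",cv2.resize(im[130:350,120:400],None,fx=2,fy=2))
E
```

```text
Traceback (most recent call last):
  File "h.py", line 36, in tc
    print("t",round(o["t"],2),"tray xy",np.round([c*d[0]+s*d[1],-s*d[0]+c*d[1]],1),"TCPz",o["ee_pos"][2].round(1),"yaw err",np.degrees(np.arctan2(M[1,0],M[0,0])-TY).round(1),"F",o["ft_force"].round(1),"w",o["width"].round(1))
                                                                                                                                                                                                             ^^^^^^^^^^^^^^^^
AttributeError: 'float' object has no attribute 'round'
```

```bash
sed -i 's/,"w",o\["width"\].round(1)/,"w",round(float(o["width"]),1)/; s/o\["ee_pos"\]\[2\].round(1)/round(float(o["ee_pos"][2]),1)/; s/np.degrees(np.arctan2(M\[1,0\],M\[0,0\])-TY).round(1)/round(float(np.degrees(np.arctan2(M[1,0],M[0,0])-TY)),1)/' h.py
python3 - <<'E'
from h import *
tc()
im=optics.get_image("side"); cv2.imwrite("pics/s1.png",cv2.resize(im[130:350,120:400],None,fx=2,fy=2))
E
```

```text
t 8.38 tray xy [-162.2    2.4] TCPz 54.6 yaw err -0.0 F [-0.9  0.1 -6.5] w 66.0
```

View pics/s1.png

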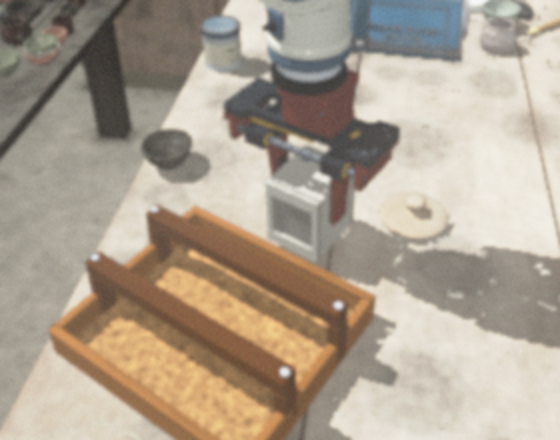

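>>> move_arm(rows=[[0.8,0,-0.3,0,0],[0.8,0,0,0,0],[0.6,0,0,0,0],[0.5,0,0,0,0],[0.5,0,0,0,0],[0.5,0,0,0,0],[0,0,0,0,0]])

```text
t: 9.3
ee_pos: [513.9, -14.7, 60.6]
orientation: [2.651, 1.683, -0.004]
ft_force: [-6.7, -12.5, 5.4]
width: 66.0
grasp_force: 30.0
```

Run:
```python
from h import *
tc()
im=optics.get_image("side"); cv2.imwrite("pics/s2.png",cv2.resize(im[170:330,160:360],None,fx=2.5,fy=2.5))
```

```text
t 9.3 tray xy [-126.1    0.9] TCPz 60.6 yaw err 0.2 F [ -6.7 -12.5   5.4] w 66.0
```

View pics/s2.png

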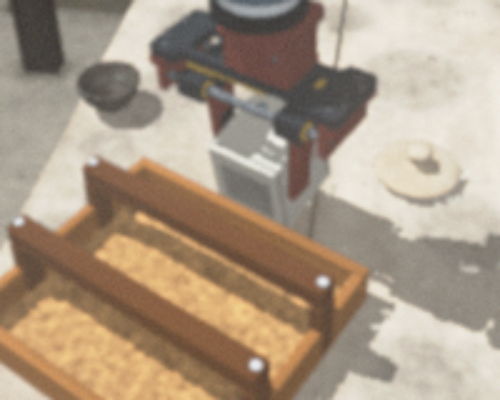

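>>> move_arm(rows=[[0.5,0,0,0,0],[0.5,0,0,0,0],[0.5,0,0,0,0],[0.5,0,0,0,0],[0.5,0,0,0,0],[0.5,0,0,0,0],[0.5,0,0,0,0],[0,0,0,0,0]])

```text
t: 10.35
ee_pos: [528.8, 17.1, 59.9]
orientation: [2.652, 1.683, -0.004]
ft_force: [-3.2, -10.5, -2.8]
width: 65.9
grasp_force: 30.0
```

Run:
```python
from h import *
tc()
im=optics.get_image("side"); cv2.imwrite("pics/s3.png",cv2.resize(im[170:330,160:360],None,fx=2.5,fy=2.5))
```

```text
t 10.35 tray xy [-90.9   1.1] TCPz 59.9 yaw err 0.2 F [ -3.2 -10.5  -2.8] w 65.9
```

View pics/s3.png

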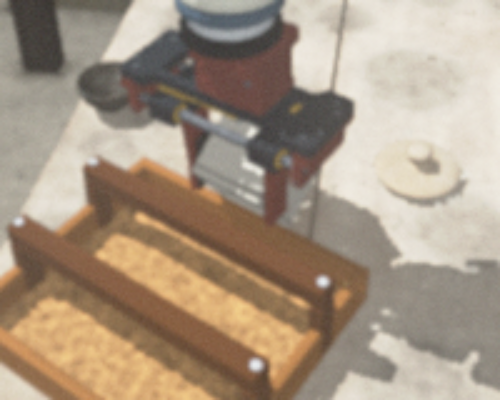

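>>> move_arm(rows=[[0,0,-2.5,0,0],[0,0,-2.5,0,0],[0,0,-2.5,0,0],[0,0,-2.5,0,0],[2,0,0,0,0],[2.5,0,0,0,0],[2.5,0,0,0,0],[2.5,-0.1,0,0,0],[1.2,0,0,0,0],[0,0,0,0,0]])

```text
t: 11.65
ee_pos: [574.4, 116.3, 159.3]
orientation: [-2.652, -1.684, 0.001]
ft_force: [-1.1, -0.6, -5.5]
width: 66.2
grasp_force: 30.0
```

Run:
```python
from h import *
tc()
im=optics.get_image("side"); cv2.imwrite("pics/s4.png",cv2.resize(im[160:360,130:350],None,fx=2.5,fy=2.5))
for l in ("mould","prop"):
    r=spotter.regions_of("side",l); print(l,[(round(x["conf"],2),np.round(x["point"])) for x in r[:2]])
```

```text
t 11.65 tray xy [18.2  2.4] TCPz 159.3 yaw err 0.2 F [-1.1 -0.6 -5.5] w 66.2
mould [(0.72, array([216., 238.]))]
prop []
```

View pics/s4.png

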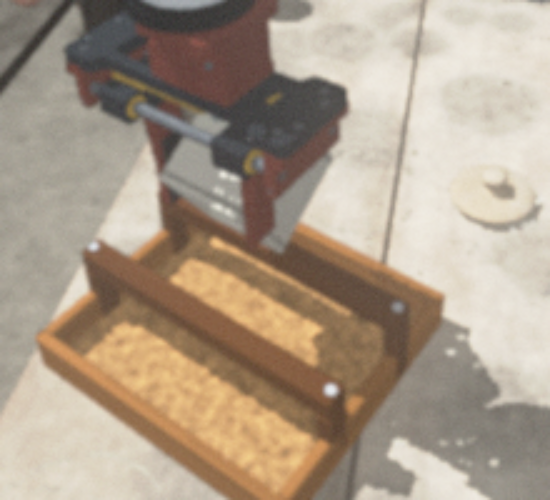

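```bash
cat >> h.py <<'E'
def poly(n,th,px=4,pz=17):
    o=get_obs(); M=R.from_rotvec(o["orientation"]).as_matrix(); K,p,Rm=cam(n)
    g=o["ee_pos"]-M[:,2]*ctrl.grip_point_offset; f=np.array([np.cos(TY),np.sin(TY),0]); l=np.array([-f[1],f[0],0]); u=np.array([0,0,1.])
    b=box(-40-px,40-px,-33,33,-42-pz,42-pz); c,s=np.cos(th),np.sin(th)
    P=g+np.outer(b[:,0]*c+b[:,2]*s,f)+np.outer(b[:,1],l)+np.outer(-b[:,0]*s+b[:,2]*c,u)
    q=(K@(Rm.T@(P-p).T)).T; return q[:,:2]/q[:,2:]
def tilt(n,mask):
    best=[]
    for th in range(30,111,4):
        for dpx in(-4,0,4,8):
          for dpz in (-6,0,6):
            h=cv2.convexHull(((poly(n,np.radians(th),4+dpx,17+dpz)+.5)*4).astype(np.int32)); z=np.zeros((1536,2048),np.uint8); cv2.fillConvexPoly(z,h,1)
            m=cv2.resize(mask.astype(np.uint8),(2048,1536)); hm=np.zeros_like(m); cv2.fillConvexPoly(hm,cv2.convexHull(cv2.findNonZero(m)),1)
            best.append((round((hm&z).sum()/(hm|z).sum(),3),th,dpx,dpz))
    return sorted(best)[::-1][:5]
E
python3 - <<'E'
from h import *
im=optics.get_image("side"); m=spotter.regions_of("side","mould")[0]["region"]; print(tilt("side",m))
im2=optics.get_image("top"); r=spotter.regions_of("top","mould"); 
if r: print(r[0]["conf"],r[0]["region"].sum(),tilt("top",r[0]["region"]))
c=cv2.resize(im,None,fx=5,fy=5); outs=[]
for th in(50,60,70,80):
    d=c.copy(); q=poly("side",np.radians(th)); q=((q+.5)*5).astype(int)
    for i in range(8):
        for j in(1,2,4):
            if not i&j: cv2.line(d,tuple(map(int,q[i])),tuple(map(int,q[i|j])),(0,255,0) if i%2 and (i|j)%2 else (0,0,255),1)
    cv2.putText(d,str(th),(880,1280),0,1.2,(255,0,0),2); outs.append(d[1010:1310,870:1270])
cv2.imwrite("pics/th.png",np.vstack([np.hstack(outs[:2]),np.hstack(outs[2:])]))
E
```

```text
[(np.float64(0.74), 42, 8, 6), (np.float64(0.735), 46, 8, 6), (np.float64(0.734), 38, 8, 6), (np.float64(0.727), 34, 8, 6), (np.float64(0.71), 46, 4, 6)]
0.81 1271 [(np.float64(0.585), 50, 8, 6), (np.float64(0.582), 46, 8, 6), (np.float64(0.58), 54, 8, 6), (np.float64(0.578), 42, 8, 6), (np.float64(0.575), 38, 8, 6)]
```

View pics/th.png

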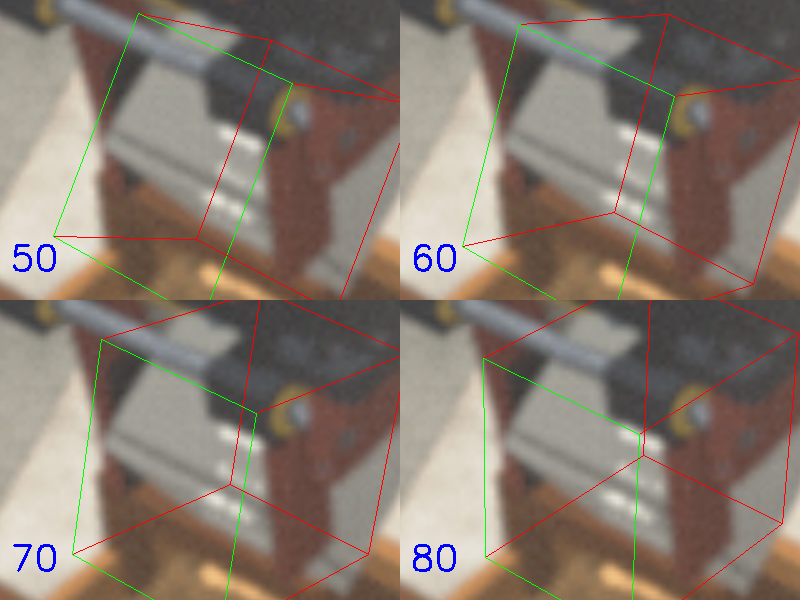

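```bash
cat >> h.py <<'E'
from scipy.optimize import least_squares
def ptfit(obs_pts, lines, n="side"):
    # box index: x*4+y*2+z ; A: rim,-y,+z =5 ; B: rim,+y,-z=6
    def d(q,a,b,p): 
        t=q[b]-q[a]; w=np.array(p)-q[a]; return (t[0]*w[1]-t[1]*w[0])/np.linalg.norm(t)
    def f(v):
        q=poly(n,v[0],v[1]*10,v[2]*10)
        return np.concatenate([(q[i]-np.array(p)) for i,p in obs_pts]+[[d(q,a,b,p)] for a,b,p in lines])
    s=least_squares(f,[1.0,.4,1.7]); return np.degrees(s.x[0]),s.x[1:]*10,s.fun
E
python3 - <<'E'
from h import *
A=(5,(195.4,232));B=(6,(243,261.5))
for L in ([(6,2,(262,224))],[(6,2,(262,224)),(5,1,(203,212))]):
    a,b,c=ptfit([A,B],L); print(a.round(1),b.round(1),c.round(1))
E
```

```text
32.5 [30.5 29.2] [-1.  -0.1  0.3 -0.4 -1.3]
33.0 [30.2 26.6] [-1.9 -0.3 -0.2 -0.9 -0.5 -1.9]
```

>>> move_arm(rows=[[3.5,0,0,0,0],[3.6,0,0,0,0],[3.6,0,0,0,0],[3.6,0,0,0,0],[3.4,0,0,0,0],[0,0,3,0,0],[0,0,3,0,0],[0,0,3,0,0],[0,0,0,0,0]])

```text
t: 13.12
ee_pos: [647.8, 274.1, 66.8]
orientation: [-2.653, -1.681, 0.009]
ft_force: [0.3, 0.7, -5.5]
width: 65.9
grasp_force: 30.0
```

Run:
```python
from h import *
tc()
im=optics.get_image("side"); cv2.imwrite("pics/s5.png",cv2.resize(im[200:384,80:330],None,fx=3,fy=3))
```

```text
t 13.12 tray xy [192.3   3.8] TCPz 66.8 yaw err 0.1 F [ 0.3  0.7 -5.5] w 65.9
```

View pics/s5.png

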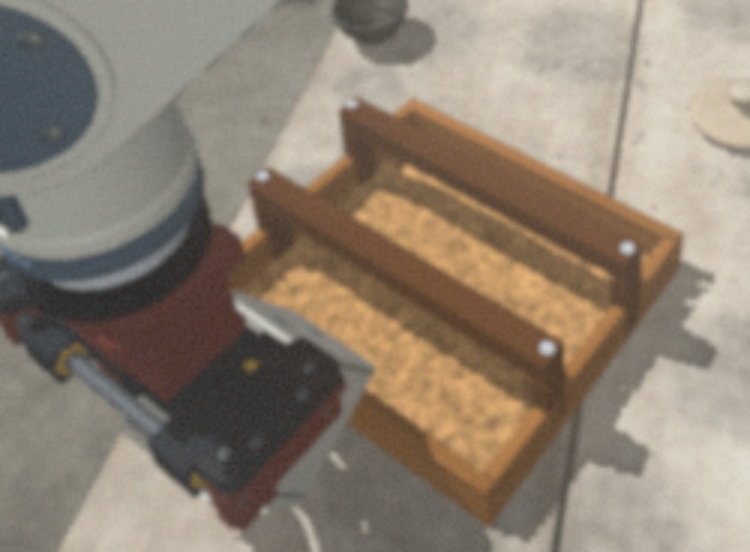

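Run:
```python
from h import *
q=poly("side",np.radians(33),30,28); print(q.round(0).tolist())
for L in ([(2,6,(181,364)),(0,2,(160,297.5))],[(2,6,(181,364)),(1,3,(160,297.5))],):
  for c in (2,3):
    print(c,ptfit([(c,(204,323))],L))
```

```text
[[177.0, 302.0], [149.0, 294.0], [205.0, 321.0], [179.0, 315.0], [152.0, 346.0], [120.0, 343.0], [180.0, 368.0], [149.0, 368.0]]
2 (np.float64(31.755306499872738), array([25.52413468, 26.09246468]), array([-1.01121129e+00,  1.48167092e+00, -1.65755334e-06,  1.94709196e+00]))
3 (np.float64(12.073443435510903), array([46.59333787, 56.86698115]), array([-4.45134042, -6.78663934,  8.97632494, -3.14630742]))
2 (np.float64(27.748063260400226), array([33.09816036, 24.0400638 ]), array([ 0.63802027,  0.13470805, -0.57536775, -0.19343912]))
3 (np.float64(-39.5968031991523), array([35.45392403, -5.99163301]), array([-3.01451637, -1.73259684,  5.11908884,  3.36022787]))
```

>>> move_arm(rows=[[0,0,0.8,0,0],[0,0,0.7,0,0],[0,0,0.3,0,0],[0,0,0.2,0,0],[0,0,0,0,0]])

```text
t: 13.8
ee_pos: [649.9, 275.5, 49.7]
orientation: [-2.653, -1.682, 0.0]
ft_force: [0.0, -0.8, -5.7]
width: 65.9
grasp_force: 30.0
```

>>> move_arm(rows=[[0,0,0.2,0,0],[0,0,0.2,0,0],[0,0,0,0,0]])

```text
t: 14.18
ee_pos: [649.7, 275.4, 45.4]
orientation: [-2.653, -1.682, 0.001]
ft_force: [-0.2, -0.5, -6.9]
width: 66.0
grasp_force: 30.0
```

>>> move_arm(rows=[[0,0,0.2,0,0],[0,0,0.2,0,0],[0,0,0,0,0]])

```text
t: 14.55
ee_pos: [649.7, 275.4, 41.4]
orientation: [-2.653, -1.682, 0.001]
ft_force: [-0.1, -0.2, -6.1]
width: 65.9
grasp_force: 30.0
```

>>> move_arm(rows=[[0,0,0.2,0,0],[0,0,0.2,0,0],[0,0,0.2,0,0],[0,0,0,0,0]])

```text
t: 15.05
ee_pos: [651.1, 277.4, 39.6]
orientation: [-2.653, -1.681, -0.006]
ft_force: [-6.1, 3.4, 16.6]
width: 66.0
grasp_force: 30.0
```

>>> move_arm(rows=[[0,0,-0.4,0,0],[0,0,0,0,0]])

```text
t: 15.3
ee_pos: [650.2, 275.5, 39.9]
orientation: [2.653, 1.682, 0.001]
ft_force: [0.3, 0.9, 0.0]
width: 65.9
grasp_force: 30.0
```

Run:
```python
from h import *
tc()
im=optics.get_image("side"); r=spotter.regions_of("side","mould"); print([(x["conf"],x["region"].sum()) for x in r[:2]])
m=r[0]["region"].astype(np.uint8); h=cv2.convexHull(cv2.findNonZero(m)); print(cv2.approxPolyDP(h,2,True)[:,0].tolist())
cv2.imwrite("pics/s6.png",im)
q=poly("side",np.radians(33),28,27); print(q.round(0).tolist())
```

```text
t 15.3 tray xy [194.5   2.1] TCPz 39.9 yaw err 0.1 F [0.3 0.9 0. ] w 65.9
[(0.55, np.int64(814))]
[[204, 330], [180, 376], [150, 376], [123, 353], [159, 308], [179, 312]]
[[178.0, 314.0], [151.0, 307.0], [205.0, 333.0], [180.0, 328.0], [154.0, 356.0], [122.0, 355.0], [181.0, 378.0], [151.0, 380.0]]
```

Run:
```python
from h import *
print(ptfit([(2,(204,330)),(6,(180,376)),(7,(150,376)),(5,(123,353))],[]))
```

```text
(np.float64(32.44323776042646), array([32.58280437, 21.83129476]), array([ 1.24201783,  0.2093084 ,  0.24732965,  0.02199078,  0.35103932,
        0.84857847, -1.23332139, -0.92153521]))
```

>>> move_arm(rows=[[0,0,0,0,85],[0,0,0,0,100],[0,0,0,0,100],[0,0,0,0,100]])

```text
t: 15.9
ee_pos: [650.0, 275.4, 39.7]
orientation: [2.653, 1.682, 0.0]
ft_force: [1.0, -0.7, -0.5]
width: 87.6
grasp_force: 0.0
```

Run:
```python
from h import *
tc()
im=optics.get_image("side"); r=spotter.regions_of("side","mould"); print([(x["conf"],x["region"].sum()) for x in r[:2]])
m=r[0]["region"].astype(np.uint8); h=cv2.convexHull(cv2.findNonZero(m)); print(cv2.approxPolyDP(h,2,True)[:,0].tolist())
```

```text
t 15.9 tray xy [194.3   2.3] TCPz 39.7 yaw err 0.1 F [ 1.  -0.7 -0.5] w 87.6
[]Traceback (most recent call last):
  File "<stdin>", line 4, in <module>
IndexError: list index out of range
```

>>> move_arm(rows=[[0,0,-1.7,0,100],[0,0,-1.7,0,100],[-2,0,0,0,100],[-2.1,0,0,0,100],[0,0,0,0,100]])

```text
t: 16.62
ee_pos: [632.5, 237.6, 75.2]
orientation: [2.654, 1.68, 0.001]
ft_force: [-0.1, 0.5, -0.1]
width: 87.5
grasp_force: 0.0
```

```bash
cat >> h.py <<'E'
def hull(n="side"):
    im=optics.get_image(n); r=spotter.regions_of(n,"mould")
    for x in r[:1]:
        m=x["region"].astype(np.uint8); h=cv2.convexHull(cv2.findNonZero(m)); print(n,round(x["conf"],2),m.sum(),cv2.approxPolyDP(h,2,True)[:,0].tolist())
    return im
E
python3 - <<'E'
from h import *
tc(); cv2.imwrite("pics/s7.png",hull()); hull("top")
print(poly("side",np.radians(32.4),-20,28).round(0).tolist()); print(poly("top",np.radians(32.4),-20,28).round(0).tolist())
E
```

```text
t 16.62 tray xy [152.7   1.9] TCPz 75.2 yaw err 0.0 F [-0.1  0.5 -0.1] w 87.5
side 0.75 2543 [[205, 331], [179, 376], [152, 376], [124, 352], [151, 308]]
top 0.91 891 [[112, 186], [80, 172], [84, 146], [122, 163]]
[[177.0, 311.0], [150.0, 304.0], [205.0, 330.0], [179.0, 325.0], [153.0, 354.0], [121.0, 352.0], [180.0, 376.0], [150.0, 377.0]]
[[123.0, 163.0], [98.0, 150.0], [111.0, 187.0], [85.0, 175.0], [104.0, 155.0], [79.0, 142.0], [93.0, 178.0], [66.0, 166.0]]
```

>>> move_arm(rows=[[0,0,0,0,0],[0,0,0,0,0],[0,0,0,0,0],[0,0,0.2,0,0],[0.4,0,0.1,0,0],[0.4,0,0,0,0],[0.4,0,0,0,0],[0.4,0,0,0,0],[0,0,0,0,0]])

```text
t: 17.95
ee_pos: [639.2, 252.8, 72.5]
orientation: [2.653, 1.682, -0.001]
ft_force: [-4.8, -1.0, 14.2]
width: 65.5
grasp_force: 30.0
```

Run:
```python
from h import *
tc(); cv2.imwrite("pics/s8.png",hull())
print(poly("side",np.radians(32.4),-20,28).round(0).tolist());print(poly("side",np.radians(42),-20,28).round(0).tolist())
```

```text
t 17.95 tray xy [169.4   2.3] TCPz 72.5 yaw err 0.1 F [-4.8 -1.  14.2] w 65.5
side 0.7 2245 [[201, 331], [197, 344], [179, 376], [147, 383], [121, 359], [142, 318]]
[[172.0, 318.0], [143.0, 311.0], [199.0, 338.0], [172.0, 333.0], [146.0, 362.0], [113.0, 361.0], [173.0, 385.0], [142.0, 387.0]]
[[174.0, 312.0], [141.0, 313.0], [201.0, 331.0], [170.0, 335.0], [153.0, 355.0], [117.0, 362.0], [180.0, 377.0], [145.0, 387.0]]
```

>>> move_arm(rows=[[0.5,0,0.1,0,0],[0.5,0,0.1,0,0],[0.5,0,0.1,0,0],[0.5,0,0.2,0,0],[0.5,0,0.2,0,0],[0.5,0,0.2,0,0],[0,0,0,0,0]])

```text
t: 18.92
ee_pos: [652.9, 281.6, 63.8]
orientation: [-2.653, -1.682, -0.004]
ft_force: [-2.4, 3.2, 11.9]
width: 66.1
grasp_force: 30.0
```

Run:
```python
from h import *
tc(); cv2.imwrite("pics/s9.png",hull())
for a in(50,60):print(poly("side",np.radians(a),-18,30).round(0).tolist())
```

```text
t 18.93 tray xy [201.2   2.3] TCPz 63.8 yaw err 0.1 F [-2.4  3.2 11.9] w 66.1
side 0.85 1152 [[193, 333], [181, 376], [172, 382], [122, 383], [114, 375], [124, 341], [165, 315]]
[[163.0, 322.0], [125.0, 331.0], [191.0, 342.0], [154.0, 355.0], [147.0, 365.0], [106.0, 380.0], [174.0, 387.0], [134.0, 407.0]]
[[164.0, 315.0], [122.0, 333.0], [192.0, 336.0], [152.0, 357.0], [153.0, 356.0], [111.0, 379.0], [180.0, 378.0], [139.0, 405.0]]
```

>>> move_arm(rows=[[0.5,0,0.2,0,0],[0.5,0,0.3,0,0],[0.5,0,0.3,0,0],[0.5,0,0.3,0,0],[0.5,0,0.4,0,0],[0.4,0,0.4,0,0],[0,0,0,0,0]])

```text
t: 19.9
ee_pos: [665.6, 308.4, 44.5]
orientation: [-2.653, -1.681, -0.006]
ft_force: [-0.0, 6.5, 7.2]
width: 65.8
grasp_force: 30.0
```

Run:
```python
from h import *
tc(); cv2.imwrite("pics/s10.png",hull()); hull("top")
for a in(75,85):print(poly("side",np.radians(a),-12,28).round(0).tolist(),poly("top",np.radians(a),-12,28).round(0).tolist())
```

```text
t 19.9 tray xy [230.9   2.3] TCPz 44.5 yaw err 0.1 F [-0.   6.5  7.2] w 65.8
side 0.64 967 [[174, 383], [164, 383], [140, 331], [152, 322], [157, 322], [181, 341], [181, 375]]
top 0.56 1014 [[104, 156], [92, 178], [61, 163], [72, 140]]
[[150.0, 325.0], [103.0, 357.0], [178.0, 347.0], [133.0, 384.0], [150.0, 361.0], [105.0, 395.0], [176.0, 383.0], [133.0, 423.0]] [[99.0, 151.0], [66.0, 136.0], [87.0, 176.0], [54.0, 160.0], [102.0, 154.0], [71.0, 139.0], [91.0, 177.0], [59.0, 162.0]]
[[147.0, 322.0], [101.0, 361.0], [176.0, 343.0], [130.0, 388.0], [153.0, 352.0], [111.0, 392.0], [180.0, 374.0], [138.0, 419.0]] [[97.0, 150.0], [65.0, 135.0], [84.0, 174.0], [52.0, 159.0], [105.0, 155.0], [75.0, 141.0], [93.0, 178.0], [63.0, 164.0]]
```

>>> move_arm(rows=[[0,0,-2,0,0],[0,0,-3.5,0,0],[0,0,-3.5,0,0],[0,0,-3,0,0],[-4,0,0,0,0],[-4,0,0,0,0],[-4,0,0,0,0],[-4,0,0,0,0],[-4,0,0,0,0],[0,0,0,0,0]])

```text
t: 21.35
ee_pos: [576.8, 122.7, 162.4]
orientation: [-2.655, -1.678, 0.005]
ft_force: [0.3, -1.5, -6.4]
width: 65.8
grasp_force: 30.0
```

Run:
```python
from h import *
tc(); cv2.imwrite("pics/s11.png",hull()); hull("top")
for a in(70,80,90):print(poly("side",np.radians(a),-11,32).round(0).tolist(),poly("top",np.radians(a),-11,32).round(0).tolist())
```

```text
t 21.35 tray xy [25.  3.] TCPz 162.4 yaw err -0.0 F [ 0.3 -1.5 -6.4] w 65.8
side 0.61 11811 [[307, 279], [303, 294], [243, 373], [196, 344], [149, 307], [145, 298], [163, 259], [194, 243], [255, 252]]
top 0.63 1016 [[167, 182], [154, 207], [126, 194], [139, 167]]
[[225.0, 208.0], [194.0, 218.0], [254.0, 220.0], [224.0, 233.0], [219.0, 246.0], [188.0, 260.0], [247.0, 260.0], [217.0, 277.0]] [[167.0, 180.0], [131.0, 163.0], [154.0, 207.0], [118.0, 191.0], [163.0, 180.0], [129.0, 164.0], [150.0, 205.0], [116.0, 190.0]]
[[224.0, 202.0], [191.0, 220.0], [253.0, 215.0], [222.0, 235.0], [223.0, 238.0], [192.0, 259.0], [250.0, 252.0], [220.0, 275.0]] [[165.0, 179.0], [129.0, 162.0], [152.0, 207.0], [115.0, 190.0], [166.0, 181.0], [133.0, 165.0], [154.0, 207.0], [120.0, 191.0]]
[[222.0, 197.0], [189.0, 222.0], [252.0, 210.0], [220.0, 238.0], [226.0, 231.0], [195.0, 257.0], [253.0, 244.0], [224.0, 273.0]] [[163.0, 177.0], [127.0, 161.0], [149.0, 205.0], [113.0, 189.0], [169.0, 182.0], [137.0, 167.0], [157.0, 208.0], [124.0, 193.0]]
```

Run:
```python
from h import *
im=cv2.imread("pics/s11.png"); d=cv2.resize(im,None,fx=5,fy=5); q=((poly("side",np.radians(80),-11,32)+.5)*5).astype(int)
for i in range(8):
    for j in(1,2,4):
        if not i&j: cv2.line(d,tuple(map(int,q[i])),tuple(map(int,q[i|j])),(0,255,0),1)
cv2.imwrite("pics/z.png",d[950:1500,800:1450])
```

```text
(no output)
```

View pics/z.png

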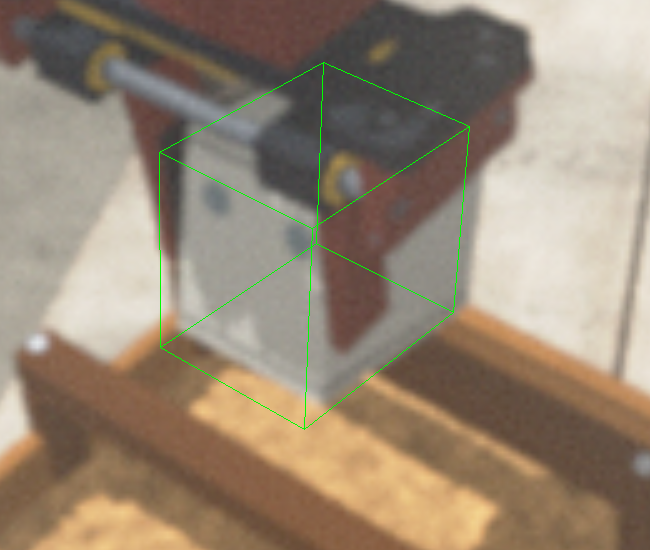

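Run:
```python
from h import *
a,b,c=ptfit([(7,(223.9,270.1)),(5,(195.5,254.5)),(6,(251.9,251.1))],[]); print(a,b,c.round(1))
t=np.radians(a); x,z=-b; print("mid rel grip",x*np.cos(t)+z*np.sin(t),-x*np.sin(t)+z*np.cos(t))
for k in((40-b[0],42-b[1]),(40-b[0],-42-b[1])): print("rim",k[0]*np.cos(t)+k[1]*np.sin(t),-k[0]*np.sin(t)+k[1]*np.cos(t))
```

```text
74.43634407336228 [-5.71024574 44.99306802] [-0.1  0.2 -0.5 -0.3  0.8  0.1]
mid rel grip -41.81119594222596 -17.572904427592484
rim 9.381140564665644 -44.83725263115631
rim -71.53882767561022 -67.375192643339
```

>>> move_arm(rows=[[0.4,0,1.5,0,0],[0,0,1.5,0,0],[0,0,0.5,0,0],[0.2,0,0.4,0,0],[0.2,0,0.4,0,0],[0,0,0,0,0]])

```text
t: 22.3
ee_pos: [582.6, 132.7, 119.6]
orientation: [-2.653, -1.682, -0.0]
ft_force: [0.0, 0.5, -7.0]
width: 66.0
grasp_force: 30.0
```

Run:
```python
from h import *
tc(); hull(); hull("top")
```

```text
t 22.3 tray xy [36.5  2.1] TCPz 119.6 yaw err 0.1 F [ 0.   0.5 -7. ] w 66.0
side 0.86 1406 [[252, 251], [248, 271], [221, 291], [193, 274], [195, 241], [204, 233]]
top 0.66 1002 [[167, 182], [163, 196], [154, 208], [128, 195], [139, 170]]
```

Run:
```python
from h import *
tc()
for y in(0,):
    a,b,c=ptfit([(7,(221,291)),(5,(193,274)),(6,(248,271))],[]); print(a,b,c.round(1))
    t=np.radians(a); x,z=-b; print("mid rel grip",x*np.cos(t)+z*np.sin(t),-x*np.sin(t)+z*np.cos(t))
for P in((37,33,0),(0,0,0)): pass
# rim corners measured: rays at z=85
c,s=np.cos(TY),np.sin(TY)
for n,px in(("side",(221,291)),("side",(193,274)),("side",(248,271)),("top",(167,182)),("top",(154,208)),("top",(128,195)),("top",(139,170))):
    d=topl(n,px,90)[:2]-T0; print(n,px,np.round([c*d[0]+s*d[1],-s*d[0]+c*d[1]],1))
```

```text
t 22.5 tray xy [36.4  1.9] TCPz 120.0 yaw err 0.1 F [ 0.5  0.8 -6.8] w 65.8
72.72069298555557 [-3.62927694 39.72683096] [-0.4 -0.2 -0.4  0.1  1.   0.2]
mid rel grip -36.85588083295084 -15.265542807993004
side (221, 291) [47.  31.2]
side (193, 274) [ 46.6 -36.2]
side (248, 271) [-15.9  42.8]
top (167, 182) [-30.9 -31.3]
top (154, 208) [-30.2  37.5]
top (128, 195) [39.6 35.7]
top (139, 170) [ 42.7 -29.2]
```

>>> move_arm(rows=[[-0.3,0,0.3,0,0],[0,0,0.3,0,0],[0,0,0.3,0,0],[0,0,0,0,0]])

```text
t: 23.0
ee_pos: [583.6, 131.3, 112.0]
orientation: [2.653, 1.681, 0.01]
ft_force: [3.5, 6.3, -3.1]
width: 65.8
grasp_force: 30.0
```

>>> move_arm(rows=[[0,0,-1.5,0,0],[0,0,-1.2,0,0],[-1,0,0,0,0],[0,0,1,0,0],[0,0,0.4,0,0],[0,0,0.3,0,0],[0,0,0,0,0]])

```text
t: 23.88
ee_pos: [577.7, 122.1, 121.6]
orientation: [-2.653, -1.681, -0.003]
ft_force: [-1.0, 5.4, 6.9]
width: 65.9
grasp_force: 30.0
```

Run:
```python
from h import *
tc()
```

```text
t 23.88 tray xy [24.9  1.9] TCPz 121.6 yaw err 0.1 F [-1.   5.4  6.9] w 65.9
```

>>> move_arm(rows=[[0.1,0,0.3,0,0],[0.1,0,0.3,0,0],[0.1,0,0.3,0,0],[0,0,0,0,0]])

```text
t: 24.38
ee_pos: [580.5, 125.8, 113.5]
orientation: [-2.654, -1.681, -0.009]
ft_force: [0.6, 8.4, 10.3]
width: 65.8
grasp_force: 30.0
```

Run:
```python
from h import *
tc(); hull(); hull("top")
for a in(80,90):print([poly("side",np.radians(a),-10,34).round(0).tolist()[i] for i in(5,6,7)],[poly("top",np.radians(a),-10,34).round(0).tolist()[i] for i in (0,1,2,3)])
```

```text
t 24.38 tray xy [29.4  1. ] TCPz 113.5 yaw err 0.1 F [ 0.6  8.4 10.3] w 65.8
side 0.97 1196 [[254, 253], [252, 265], [225, 288], [198, 271], [198, 241], [207, 232]]
top 0.69 967 [[172, 184], [160, 209], [133, 197], [143, 171]]
[[195.0, 277.0], [251.0, 269.0], [223.0, 293.0]] [[170.0, 182.0], [136.0, 166.0], [158.0, 208.0], [123.0, 192.0]]
[[199.0, 275.0], [254.0, 262.0], [226.0, 291.0]] [[168.0, 180.0], [134.0, 165.0], [155.0, 207.0], [121.0, 191.0]]
```

>>> move_arm(rows=[[0.1,0,0.3,0,0],[0,0,0.2,0,0],[0,0,0,0,0]])

```text
t: 24.95
ee_pos: [581.4, 126.6, 108.7]
orientation: [2.654, 1.681, 0.01]
ft_force: [1.6, 7.9, 9.1]
width: 65.5
grasp_force: 30.0
```

Run:
```python
from h import *
tc(); hull(); hull("top")
```

```text
t 24.95 tray xy [30.5  0.5] TCPz 108.7 yaw err 0.1 F [1.6 7.9 9.1] w 65.5
side 0.91 1109 [[253, 264], [225, 289], [200, 274], [196, 242], [204, 234], [208, 234], [253, 253]]
top 0.59 929 [[171, 185], [159, 209], [133, 195], [145, 171]]
```

Run:
```python
from h import *
c,s=np.cos(TY),np.sin(TY)
for z in(80,84,88,92):
    for px in((253,264.5),(225,289.5),(199,273.5)):
        d=topl("side",px,z)[:2]-T0; print(z,px,np.round([c*d[0]+s*d[1],-s*d[0]+c*d[1]],1))
```

```text
80 (253, 264.5) [-41.3  35.4]
80 (225, 289.5) [34.8 29. ]
80 (199, 273.5) [ 33.7 -35. ]
84 (253, 264.5) [-38.4  37.6]
84 (225, 289.5) [37.1 31.4]
84 (199, 273.5) [ 36.  -32.2]
88 (253, 264.5) [-35.4  39.9]
88 (225, 289.5) [39.4 33.7]
88 (199, 273.5) [ 38.4 -29.3]
92 (253, 264.5) [-32.5  42.2]
92 (225, 289.5) [41.8 36. ]
92 (199, 273.5) [ 40.7 -26.5]
```

>>> move_arm(rows=[[0,0,0,0,100],[0,0,0,0,100],[0,0,-0.2,0,100],[-1.5,0,0,0,100],[-1.5,0,0,0,100],[0,0,0,0,100]])

```text
t: 25.9
ee_pos: [564.9, 95.8, 108.6]
orientation: [-2.655, -1.679, 0.001]
ft_force: [-0.1, -0.2, 0.4]
width: 87.7
grasp_force: 0.0
```

Run:
```python
from h import *
tc(); hull(); hull("top")
for n in("side","top"):
    optics.get_image(n); print(n,[(round(x["conf"],2),np.round(x["point"])) for x in spotter.find_in(n,"prop")[:2]])
print([poly("side",np.radians(90),5,0).round(0).tolist()[i] for i in(5,6,7)],poly("top",np.radians(90),5,0).round(0).tolist())
```

```text
t 25.9 tray xy [-4.3  2.2] TCPz 108.6 yaw err 0.0 F [-0.1 -0.2  0.4] w 87.7
side 0.73 2214 [[225, 291], [198, 275], [194, 245], [220, 222], [236, 229], [241, 252], [242, 274]]
top 0.94 498 [[172, 185], [160, 209], [148, 203], [149, 194], [158, 177]]
side []
top []
[[198.0, 272.0], [254.0, 259.0], [225.0, 288.0]] [[166.0, 180.0], [132.0, 164.0], [152.0, 207.0], [118.0, 191.0], [172.0, 184.0], [140.0, 170.0], [160.0, 209.0], [128.0, 195.0]]
```

>>> move_arm(rows=[[0,0,0,0,0],[0,0,0,0,0],[0,0,0,0,0],[0,0,-2.5,0,0],[0,0,-3,0,0],[0,0,0,0,0],[0,0,2.2,0,0],[0,0,2.8,0,0],[0,0,1,0,0],[0,0,0,0,0]])

```text
t: 27.55
ee_pos: [564.9, 97.7, 103.6]
orientation: [-2.653, -1.68, 0.002]
ft_force: [-5.3, 2.9, 9.7]
width: 66.1
grasp_force: 30.0
```

```bash
cat >> h.py <<'E'
def prop():
    for n in("side","top"):
        im=optics.get_image(n); cv2.imwrite(f"pics/p_{n}.png",im); print(n,[(round(x["conf"],2),np.round(x["point"]),np.round(topl(n,x["point"],32))) for x in spotter.find_in(n,"prop")[:2]])
E
python3 - <<'E'
from h import *
tc(); prop(); hull()
E
```

```text
t 27.55 tray xy [-2.6  3.1] TCPz 103.6 yaw err 0.1 F [-5.3  2.9  9.7] w 66.1
side []
top []
side 0.92 1945 [[255, 262], [226, 291], [201, 276], [196, 246], [207, 234], [219, 226], [229, 229], [254, 257]]
```

>>> move_arm(rows=[[0,0,-3,0,0],[0,0,-4,0,0],[0,0,0,0,0]])

```text
t: 28.22
ee_pos: [567.2, 97.5, 174.9]
orientation: [2.652, 1.681, 0.006]
ft_force: [1.1, 1.0, -7.1]
width: 65.9
grasp_force: 30.0
```

Run:
```python
from h import *
tc(); prop(); hull()
im=cv2.imread("pics/p_side.png"); hsv=cv2.cvtColor(im,cv2.COLOR_BGR2HSV)[270:330,190:260]; print(hsv.reshape(-1,3).mean(0))
```

```text
t 28.23 tray xy [-1.9  0.9] TCPz 174.9 yaw err 0.1 F [ 1.1  1.  -7.1] w 65.9
side []
top []
side 0.65 2375 [[254, 237], [227, 264], [221, 265], [196, 248], [191, 214], [219, 193], [225, 193], [254, 224]]
[ 15.13595238 115.78       173.93619048]
```

>>> move_arm(rows=[[0,0,3,0,0],[0,0,4.8,0,0],[0,0,0,0,0],[0,0,-3,0,0],[0,0,-4,0,0],[0,0,0,0,0],[0,0,0,0,0]])

```text
t: 29.4
ee_pos: [564.8, 97.1, 164.4]
orientation: [-2.653, -1.682, 0.003]
ft_force: [-0.1, -0.2, -6.3]
width: 65.9
grasp_force: 30.0
```

>>> move_arm(rows=[[0,0,-3,0,0],[0,0,0,0,0],[0,0,4.5,0,0],[0,0,5.3,0,0],[0,0,0,0,0],[0,0,-3,0,0],[0,0,-4,0,0],[0,0,0,0,0],[0,0,0,0,0]])

```text
t: 30.52
ee_pos: [564.7, 97.1, 166.5]
orientation: [-2.653, -1.682, 0.003]
ft_force: [-0.4, 0.2, -7.3]
width: 65.5
grasp_force: 30.0
```

Run:
```python
from h import *
tc(); prop(); hull(); tc()
```

```text
t 30.52 tray xy [-3.2  2.9] TCPz 166.5 yaw err 0.1 F [-0.4  0.2 -7.3] w 65.5
side [(0.36, array([228., 299.]), array([559., 126.,  32.]))]
top []
side 0.89 2184 [[253, 233], [231, 255], [221, 260], [195, 244], [189, 210], [213, 193], [229, 198], [253, 227]]
t 30.82 tray xy [-3.   2.5] TCPz 166.6 yaw err 0.1 F [ 0.8  0.2 -7.2] w 65.8
```

Run:
```python
from h import *
a,b,c=ptfit([(7,(224,262.5)),(5,(195,244.5)),(6,(253.5,233))],[]); print(a,b,c.round(1))
for px in(0,5,10,15,20): print(px,[poly("side",np.radians(90),px,2).round(0).tolist()[i] for i in(5,6,7)])
```

```text
89.8028115631931 [10.89103957  2.76192694] [-0.1 -1.  -0.3  1.1  0.4 -0. ]
0 [[195.0, 250.0], [254.0, 238.0], [224.0, 266.0]]
5 [[195.0, 248.0], [254.0, 236.0], [224.0, 264.0]]
10 [[194.0, 246.0], [254.0, 233.0], [224.0, 262.0]]
15 [[194.0, 244.0], [254.0, 231.0], [223.0, 260.0]]
20 [[194.0, 242.0], [254.0, 229.0], [223.0, 258.0]]
```

>>> move_arm(rows=[[0,0,3.8,0,0],[0,0,4.7,0,0],[0,0,0,0,0],[0,0,-4,0,0],[0,0,-4.5,0,0],[0,0,0,0,0],[0,0,0,0,0]])

```text
t: 31.7
ee_pos: [564.8, 97.1, 166.7]
orientation: [-2.653, -1.682, 0.002]
ft_force: [-0.5, -0.1, -7.0]
width: 65.7
grasp_force: 30.0
```

Run:
```python
from h import *
tc(); prop(); hull(); tc()
```

```text
t 31.7 tray xy [-3.2  2.9] TCPz 166.7 yaw err 0.1 F [-0.5 -0.1 -7. ] w 65.7
side []
top []
side 0.64 2187 [[253, 229], [223, 257], [194, 242], [187, 206], [206, 191], [222, 194], [229, 198]]
t 32.0 tray xy [-3.   2.6] TCPz 166.4 yaw err 0.1 F [ 0.7 -0.2 -6.9] w 66.1
```

>>> move_arm(rows=[[0,0,4.5,0,0],[0,0,3,0,0],[0,0,0.9,0,0],[0,0,0,0,100],[0,0,0,0,100],[0,0,-3.4,0,100],[0,0,0,0,0],[0,0,0,0,0],[0,0,0,0,0]])

```text
t: 33.12
ee_pos: [565.4, 97.4, 117.7]
orientation: [-2.653, -1.681, 0.001]
ft_force: [-3.1, 0.7, 7.3]
width: 65.9
grasp_force: 30.0
```

>>> move_arm(rows=[[0,0,-4.5,0,0],[0,0,-4.5,0,0],[0,0,0,0,0],[0,0,3.8,0,0],[0,0,5.8,0,0],[0,0,0,0,0],[0,0,-4,0,0],[0,0,-4.5,0,0],[0,0,0,0,0]])

```text
t: 34.25
ee_pos: [567.1, 97.5, 198.3]
orientation: [2.652, 1.681, 0.006]
ft_force: [-0.1, -0.1, -6.8]
width: 65.9
grasp_force: 30.0
```

Run:
```python
from h import *
tc(); prop(); hull(); tc()
for px in(-20,-15,-10,-5,0,5): print(px,[poly("side",np.radians(90),px,2).round(0).tolist()[i] for i in(5,6,7)])
```

```text
t 34.25 tray xy [-1.9  1. ] TCPz 198.3 yaw err 0.1 F [-0.1 -0.1 -6.8] w 65.9
side []
top []
side 0.6 2553 [[254, 226], [235, 246], [222, 255], [194, 239], [189, 203], [219, 182], [227, 181], [252, 211]]
t 34.55 tray xy [-3.4  3.2] TCPz 194.5 yaw err 0.1 F [ 0.4  0.2 -6.4] w 65.7
-20 [[195.0, 247.0], [254.0, 234.0], [224.0, 263.0]]
-15 [[195.0, 245.0], [254.0, 232.0], [224.0, 261.0]]
-10 [[194.0, 243.0], [254.0, 230.0], [224.0, 259.0]]
-5 [[194.0, 241.0], [254.0, 228.0], [224.0, 257.0]]
0 [[194.0, 239.0], [254.0, 226.0], [223.0, 254.0]]
5 [[193.0, 236.0], [254.0, 224.0], [223.0, 252.0]]
```

>>> move_arm(rows=[[0,0,3.9,0,0],[0,0,6.1,0,0],[0,0,-0.5,0,0],[0,0,-4,0,0],[0,0,-3,0,0],[0,0,0,0,0],[0,0,0,0,0]])

```text
t: 35.42
ee_pos: [565.1, 97.2, 171.0]
orientation: [-2.653, -1.682, 0.002]
ft_force: [-0.1, 0.9, -4.7]
width: 65.7
grasp_force: 30.0
```

Run:
```python
from h import *
tc(); prop(); hull(); tc()
for px in(-5,0,5,10,15,20,25): print(px,[poly("side",np.radians(90),px,2).round(0).tolist()[i] for i in(5,6,7)])
```

```text
t 35.42 tray xy [-3.1  2.7] TCPz 171.0 yaw err 0.1 F [-0.1  0.9 -4.7] w 65.7
side [(0.82, array([232., 281.]), array([562.,  82.,  32.])), (0.5, array([230., 299.]), array([556., 125.,  32.]))]
top [(0.61, array([160., 200.]), array([547.,  86.,  32.]))]
side 0.94 2393 [[253, 232], [222, 261], [194, 244], [188, 208], [212, 191], [226, 194], [254, 223]]
t 35.73 tray xy [-3.   2.5] TCPz 170.8 yaw err 0.1 F [ 0.8  1.  -3.7] w 66.0
-5 [[195.0, 251.0], [254.0, 238.0], [224.0, 267.0]]
0 [[195.0, 249.0], [254.0, 236.0], [224.0, 265.0]]
5 [[195.0, 247.0], [254.0, 234.0], [224.0, 263.0]]
10 [[194.0, 245.0], [254.0, 232.0], [224.0, 260.0]]
15 [[194.0, 242.0], [254.0, 230.0], [223.0, 258.0]]
20 [[193.0, 240.0], [253.0, 228.0], [223.0, 256.0]]
25 [[193.0, 238.0], [253.0, 225.0], [223.0, 254.0]]
```

>>> move_arm(rows=[[-3.6,0,0,0,0],[-3.7,0,0,0,0],[-3.7,0,0,0,0],[-3.7,0,0,0,0],[-3.5,0,0,0,0],[0,0,3.5,0,0],[0,0,4.5,0,0],[0,0,4,0,0],[0,0,2,0,0],[0,0,0,0,0]])

```text
t: 36.98
ee_pos: [487.0, -67.1, 30.2]
orientation: [-2.651, -1.681, 0.004]
ft_force: [-0.5, 0.0, -4.1]
width: 65.7
grasp_force: 30.0
```

>>> move_arm(rows=[[0,0,0.5,0,0],[0,0,0.3,0,0],[0,0,0.2,0,0],[0,0,0.2,0,0],[0,0,0.2,0,0],[0,0,0.1,0,0],[0,0,0,0,0]])

```text
t: 37.85
ee_pos: [488.1, -67.3, 16.6]
orientation: [-2.653, -1.682, 0.0]
ft_force: [-0.5, 0.4, -5.8]
width: 66.0
grasp_force: 30.0
```

>>> move_arm(rows=[[0,0,0.2,0,0],[0,0,0.2,0,0],[0,0,0.1,0,0],[0,0,0.1,0,0],[0,0,0,0,0]])

```text
t: 38.48
ee_pos: [488.2, -67.3, 10.7]
orientation: [2.653, 1.682, -0.0]
ft_force: [0.4, 0.6, -3.5]
width: 65.9
grasp_force: 30.0
```

>>> move_arm(rows=[[0,0,0.2,0,0],[0,0,0.1,0,0],[0,0,0.1,0,0],[0,0,0,0,0]])

```text
t: 38.98
ee_pos: [488.3, -67.3, 9.7]
orientation: [2.653, 1.682, 0.001]
ft_force: [-9.5, 1.8, 40.8]
width: 65.8
grasp_force: 30.0
```

>>> move_arm(rows=[[0,0,-0.3,0,0],[0,0,0,0,0],[0,0,0,0,100],[0,0,0,0,100],[0,0,0,0,100],[0,0,-2,0,100],[0,0,-4,0,100],[0,0,-5,0,100],[0,0,-5,0,100],[0,0,0,0,100]])

```text
t: 40.22
ee_pos: [490.7, -67.7, 173.2]
orientation: [2.649, 1.679, 0.009]
ft_force: [0.2, 0.2, -0.5]
width: 87.6
grasp_force: 0.0
```

Run:
```python
from h import *
tc(); prop()
for n in("side","top"):
    optics.get_image(n)
    for l in("mould","small_bowl","tin","knob_lid"): print(n,l,[(round(x["conf"],2),np.round(topl(n,x["point"],40 if l=="mould" else 20)[:2])) for x in spotter.find_in(n,l)[:1]])
```

```text
t 40.23 tray xy [-183.9   -0.8] TCPz 173.2 yaw err 0.1 F [ 0.2  0.2 -0.5] w 87.6
side [(0.88, array([229., 280.]), array([568.,  81.,  32.])), (0.5, array([228., 298.]), array([559., 124.,  32.]))]
top [(0.9, array([152., 194.]), array([561., 106.,  32.])), (0.26, array([260., 136.]), array([ 706., -167.,   32.]))]
side mould [(0.85, array([491., -74.]))]
side small_bowl [(0.92, array([ 711., -170.]))]
side tin [(0.89, array([ 705., -486.]))]
side knob_lid [(0.98, array([379., -94.]))]
top mould []
top small_bowl [(0.94, array([ 701., -157.]))]
top tin [(0.96, array([ 695., -440.]))]
top knob_lid [(0.93, array([ 369., -113.]))]
```

```bash
python3 -c "
from h import *
print(close_job())"
```

```text
the job is handed in; nothing more can be done
None
```

The job is handed in: the prop dropped into the tray, the empty mould stands mouth-down on the table beside the tray, the other pots look undisturbed, and the run took about 40 s of the 54 s allowed; the judge's verdict was not returned to me.

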